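# Put a parts delivery away and fold the note stand

## Robot

A 7-joint arm with a two-finger parallel gripper is mounted at the origin on the work surface. World frame = base frame: x ahead of the robot, y to its left, z up, the work surface at z = 0. Lengths are in m, angles in rad, forces in N, time in s.
With the tool pointing down it reaches from about 0.35 to 0.9 m from the base axis. Payload 7.2 kg.
Tool frame: the origin (TCP) lies at the very end of the fingers, on their centre line; the grasp point (between the pads) lies 19 mm behind it (manip.tcp_to_grasp is the z of the grasp point in the tool frame, in m); z points along the fingers, y is the line along which they close (so a half turn about z gives the same grasp; the last joint's range is limited). The gripper opens to 88 mm and grips with 3 to 60 N. Pads are 20 mm wide; open, the fingers measure 115 mm over their backs; the gripper's body (75 mm by 178 mm) begins 61 mm behind the grasp point.
Start: joints at [-1.356, 0.411, -0.013, 1.596, 0.006, 1.134, -0.082], TCP at [0.174, 0.6, 0.223] pointing down, gripper open.
Joint ranges: [-2.95, 2.95], [-0.29, 1.99], [-1.47, 1.44], [0.14, 2.54], [-1.03, 4.17], [0.13, 1.85], [-2.86, 2.86]. Speed limits (rad/s): [2.39, 2.39, 3.01, 3.01, 3.14, 3.14, 3.14].

## Interface

Orientations are given as a 3x3 rotation matrix whose columns are the frame's x, y, z axes.
In Python, from plant import manip gives the robot as it stands. Calls block until the motion is done:
- manip.movep(position, orientation): joint-space move of the TCP to a pose.
- manip.move_l(position, ori=None, vel=0.15, guard=None): straight line of the TCP; ori=None keeps the orientation; vel is the mean speed in m/s. With guard (N) it stops when the force on the tool has changed by that much, and returns True; else False.
- manip.goto_joints(angles): joint-space move.
- manip.gripper_to(opening, force=None): finger opening in m; force is the grip in N (None keeps the last); returns when the fingers have stopped.
- manip.dwell(seconds).
- manip.inverse_kinematics(position, orientation): joint angles nearest the present ones, or None.
- manip.read_state(): the state.
- manip.grab_frame(name): name is "side" or "top" or "wrist"; returns a dict with "pixels" (480x640x3 uint8, red, green, blue), "intrinsics" (3x3 intrinsics, pixels), "cam_to_world" (4x4, takes a point from camera to world coordinates); the wrist camera has in their place "mount" (4x4, takes a point from camera to tool coordinates, whose origin is the TCP and whose axes are the flange's). Camera axes: x right, y down, z forward; pixel columns grow to the right and rows downward; lengths in m; the calibration is good to about 2 mm. A picture is of the moment at which its call begins: read the wrist's pose just before it. There is no depth.
A pose or a line that the arm cannot do raises manip.Unreachable and nothing moves.
- manip.hand_in(): hands the job in; it is judged then, once.
The state is a dict: "clock": time; "joints": joint angles; "joint_vel": joint speeds; "effort": joint torques, N m; "position": TCP position; "orientation": TCP orientation; "wrist_force": force on the tool from outside, world axes, zero at the start; "wrist_torque": the same for the moment, N m; "gripper_width": finger opening in m; "grasp_force": force on a finger pad.
Only numpy, scipy, OpenCV 4.12 (cv2) and the standard library are available. Lean on these libraries where they do the work, as an engineer would, in place of code of your own. Each camera call takes 0.05 s, during which the arm holds its last target. There are 200 camera calls.

## Task

Put the delivery away: lay every red carton in the red bin and every blue carton in the blue bin of the open drawer, side by side in one layer, then slide the drawer fully shut, and slide the grease tin upright over the counter until it stands wholly on the green pick-up disc. The note stand stays up while you work; last of all, with the drawer shut and the tin in place, fold its clipboard down flat. Leave the oil bottle, pen pot and mug where they are.

Things in the scene. Friction and masses are not known exactly. Their poses are not given: they have to be found in the camera images.
- red1_mid (a point): red carton of bearings, a closed box 48 x 32 x 28 mm (its own x, y, z) of about 130 g; the point is its centre; it lies flat on the counter at the start, its z axis up; one that is not in this delivery is absent
- red2_mid (a point): red carton of bearings, a closed box 48 x 32 x 28 mm (its own x, y, z) of about 130 g; the point is its centre; it lies flat on the counter at the start, its z axis up; one that is not in this delivery is absent
- red3_mid (a point): red carton of bearings, a closed box 48 x 32 x 28 mm (its own x, y, z) of about 130 g; the point is its centre; it lies flat on the counter at the start, its z axis up; one that is not in this delivery is absent
- blue1_mid (a point): blue carton of bearings, a closed box 48 x 32 x 28 mm (its own x, y, z) of about 130 g; the point is its centre; it lies flat on the counter at the start, its z axis up; one that is not in this delivery is absent
- blue2_mid (a point): blue carton of bearings, a closed box 48 x 32 x 28 mm (its own x, y, z) of about 130 g; the point is its centre; it lies flat on the counter at the start, its z axis up; one that is not in this delivery is absent
- blue3_mid (a point): blue carton of bearings, a closed box 48 x 32 x 28 mm (its own x, y, z) of about 130 g; the point is its centre; it lies flat on the counter at the start, its z axis up; one that is not in this delivery is absent
- red_bin (a point): red insert bin of the open upper drawer: inside 204 mm long (x, along the slide; +x points into the cabinet) and 115 mm wide (y), walls 42 mm above its floor; the point is the centre of its floor, 104 mm above the counter, and moves with the drawer; the red bin is the one on the +y side of the drawer
- blue_bin (a point): blue insert bin of the open upper drawer: inside 204 mm long (x, along the slide; +x points into the cabinet) and 115 mm wide (y), walls 42 mm above its floor; the point is the centre of its floor, 104 mm above the counter, and moves with the drawer; the blue bin is the one on the -y side of the drawer
- drawer_pull (a point): the upper drawer's low aluminium pull and label holder, 90 mm wide, 22 mm high, standing 12 mm proud of the drawer's front (the front: 252 mm wide, from 98 to 156 mm above the counter): the point is the middle of its outer face, 136 mm above the counter; +x points into the cabinet (the way to shut)
- cabinet: blue-grey steel cabinet, 240 deep (x, +x to the back) x 270 wide (y) x 165 mm high; origin at the centre of its underside; its front is the -x face. The upper drawer slides out to -x. The underside of the cabinet's top is 55 mm above the bins' floor, so two cartons on top of each other jam
- parts_drawer (a joint): how far the upper drawer is out, m: 0 fully shut, 0.205 fully out; it starts out; a steady push of a few N moves it and it stays where it is left
- tin_mid (a point): round closed grease tin, 110 mm diameter, 55 mm high, about 0.65 kg, ochre with a blue band and a flat lid, too wide to grasp; the point is its centre, 27.5 mm above the counter when it stands
- pickup_disc: flat green vinyl disc with a white rim stuck on the counter, 150 mm diameter, no thickness to speak of; its centre
- stand_hinge (a point): middle of the hinge line at the foot of the clipboard of the folding note stand, 20 mm above the counter; x points from the hinge along the stand's base plate (160 x 165 x 10 mm, with two ears 56 mm high beside the clipboard, reaching from 10 mm before the hinge to 150 mm behind it), y along the hinge line
- note_board (a joint): angle of the clipboard, rad: 0 standing open, its plane 70 degrees above the base; 1.22 folded flat over the base. It folds backwards, to the stand's +x, about the hinge. An over-centre spring holds it open (about 2.5 N at its upper part moves it, less further on) until about 0.45, past which it snaps down flat by itself
- board_face (a point): the clipboard: brown board 165 mm long from the hinge, 150 mm wide, 5 mm thick, with a white note on its face, which looks to the stand's -x; the point is on the middle of that face, 120 mm up from the hinge; a steel clip 9 mm thick begins 17 mm further up
- oil_bottle: blue and red oil bottle, 72 mm diameter, 195 mm high, a bystander; origin at the centre of its underside
- pen_pot: black pen pot, 72 mm diameter, 90 mm high, with pens to 145 mm, a bystander; origin at the centre of its underside
- mug: white mug, 76 mm diameter, 85 mm high, a bystander; origin at the centre of its underside
Things that resemble listed ones, but are neither listed nor needed, are in the scene too. What is shaped like the part that bears blue2_mid but turquoise is not meant.

How it is judged:
On the way, in this order (a step that is already met when the one before it is completed fails the run):
1. every carton lies in the bin of its colour, in one layer, the drawer still out (x of red1_mid in the frame of red_bin between -0.1 and 0.1 m and y of red1_mid in the frame of red_bin between -0.057 and 0.057 m and z of red1_mid in the frame of red_bin between 0 and 0.035 m and x of red2_mid in the frame of red_bin between -0.1 and 0.1 m and y of red2_mid in the frame of red_bin between -0.057 and 0.057 m and z of red2_mid in the frame of red_bin between 0 and 0.035 m and x of red3_mid in the frame of red_bin between -0.1 and 0.1 m and y of red3_mid in the frame of red_bin between -0.057 and 0.057 m and z of red3_mid in the frame of red_bin between 0 and 0.035 m and x of blue1_mid in the frame of blue_bin between -0.1 and 0.1 m and y of blue1_mid in the frame of blue_bin between -0.057 and 0.057 m and z of blue1_mid in the frame of blue_bin between 0 and 0.035 m and x of blue2_mid in the frame of blue_bin between -0.1 and 0.1 m and y of blue2_mid in the frame of blue_bin between -0.057 and 0.057 m and z of blue2_mid in the frame of blue_bin between 0 and 0.035 m and x of blue3_mid in the frame of blue_bin between -0.1 and 0.1 m and y of blue3_mid in the frame of blue_bin between -0.057 and 0.057 m and z of blue3_mid in the frame of blue_bin between 0 and 0.035 m and value of joint parts_drawer above 0.05 m), for 0.2 s.
2. the drawer is shut and the tin stands on the disc, the note stand still up (value of joint parts_drawer below 0.005 m and value of joint note_board below 0.25 rad and horizontal distance between tin_mid and pickup_disc below 0.021 m and angle between tin_mid's own z axis and vertical below 0.1 rad and height (world z) of tin_mid below 0.035 m), for 0.2 s.
3. the clipboard is folded flat (value of joint note_board above 1.15 rad), for 0.2 s.
At the end, for the whole second after the job is handed in: every carton present is in the bin of its colour in one layer (centre under 35 mm above the bin's floor), the drawer is shut to within 5 mm, the tin stands upright and at rest wholly on the disc (centres within 21 mm), and the clipboard is folded flat (joint above 1.15) (x of red1_mid in the frame of red_bin between -0.1 and 0.1 m and y of red1_mid in the frame of red_bin between -0.057 and 0.057 m and z of red1_mid in the frame of red_bin between 0 and 0.035 m and x of red2_mid in the frame of red_bin between -0.1 and 0.1 m and y of red2_mid in the frame of red_bin between -0.057 and 0.057 m and z of red2_mid in the frame of red_bin between 0 and 0.035 m and x of red3_mid in the frame of red_bin between -0.1 and 0.1 m and y of red3_mid in the frame of red_bin between -0.057 and 0.057 m and z of red3_mid in the frame of red_bin between 0 and 0.035 m and x of blue1_mid in the frame of blue_bin between -0.1 and 0.1 m and y of blue1_mid in the frame of blue_bin between -0.057 and 0.057 m and z of blue1_mid in the frame of blue_bin between 0 and 0.035 m and x of blue2_mid in the frame of blue_bin between -0.1 and 0.1 m and y of blue2_mid in the frame of blue_bin between -0.057 and 0.057 m and z of blue2_mid in the frame of blue_bin between 0 and 0.035 m and x of blue3_mid in the frame of blue_bin between -0.1 and 0.1 m and y of blue3_mid in the frame of blue_bin between -0.057 and 0.057 m and z of blue3_mid in the frame of blue_bin between 0 and 0.035 m and value of joint parts_drawer below 0.005 m and value of joint note_board above 1.15 rad and horizontal distance between tin_mid and pickup_disc below 0.021 m and angle between tin_mid's own z axis and vertical below 0.1 rad and height (world z) of tin_mid below 0.035 m and linear speed of tin below 0.02 m/s); the robot touches nothing.
It fails at once if the oil bottle is knocked over or moved by more than 30 mm (distance of oil_bottle from where it was at the start of the episode above 0.03 m or angle between oil_bottle's own z axis and vertical above 0.5 rad).
It fails at once if the pen pot is knocked over or moved by more than 30 mm (distance of pen_pot from where it was at the start of the episode above 0.03 m or angle between pen_pot's own z axis and vertical above 0.5 rad).
It fails at once if the mug is knocked over or moved by more than 30 mm (distance of mug from where it was at the start of the episode above 0.03 m or angle between mug's own z axis and vertical above 0.5 rad).
It fails at once if the tin is lifted off the counter or tipped (height (world z) of tin_mid above 0.05 m or angle between tin_mid's own z axis and vertical above 0.5 rad).
Of red1, red2, red3, blue1, blue2, blue3 only 4 to 6 are there at a start; the rules pass over those that are not, and their reading is None.
At some moment in a run one of red1, red2, red3, blue1, blue2, blue3, tin may be knocked a few centimetres aside while the robot is not near it.
Once in a run the grip may slacken for a moment while it holds something.
It also fails if it takes over 210 s, if anything falls off the work surface, if the arm or the gripper's body presses on something with over 40 N, if the wrist force passes 120 N, or if a joint passes its speed limit or range.

## Working session

There is one attempt and no reset: what is moved stays moved. The work goes in short steps, each a Python script; the robot and the scene stay as the last script left them, time stands still between calls to the robot, and variables do not carry over. Pictures are saved under pics/ and viewed, at most 14 in all, crops included, and the job is handed in when it is done.

```bash
mkdir -p pics; ls; python3 - <<'E'
from plant import manip
import cv2,numpy as np
for n in ("top","side"):
    f=manip.grab_frame(n); cv2.imwrite(f"pics/{n}0.png",f["pixels"][:,:,::-1]); print(n,f["intrinsics"].round(1).tolist(),f["cam_to_world"].round(3).tolist())
f=manip.grab_frame("wrist");print(f["mount"].round(3).tolist(),f["intrinsics"].round(1).tolist(), manip.tcp_to_grasp)
print(manip.read_state()["clock"])
E
```

```text
pics
top [[562.6, 0.0, 320.3], [0.0, 562.6, 241.5], [0.0, 0.0, 1.0]] [[0.012, -0.989, 0.15, 0.239], [-1.0, -0.011, 0.008, 0.044], [-0.006, -0.15, -0.989, 1.674], [0.0, 0.0, 0.0, 1.0]]
side [[474.8, 0.0, 316.3], [0.0, 474.8, 239.5], [0.0, 0.0, 1.0]] [[0.709, -0.362, 0.605, -0.214], [-0.705, -0.34, 0.623, -0.65], [-0.02, -0.868, -0.496, 0.656], [0.0, 0.0, 0.0, 1.0]]
[[-0.001, -0.954, -0.299, 0.081], [1.0, -0.001, 0.0, 0.001], [-0.0, -0.299, 0.954, -0.163], [0.0, 0.0, 0.0, 1.0]] [[348.7, 0.0, 315.0], [0.0, 348.7, 245.5], [0.0, 0.0, 1.0]] -0.0187
0.15
```

View pics/top0.png

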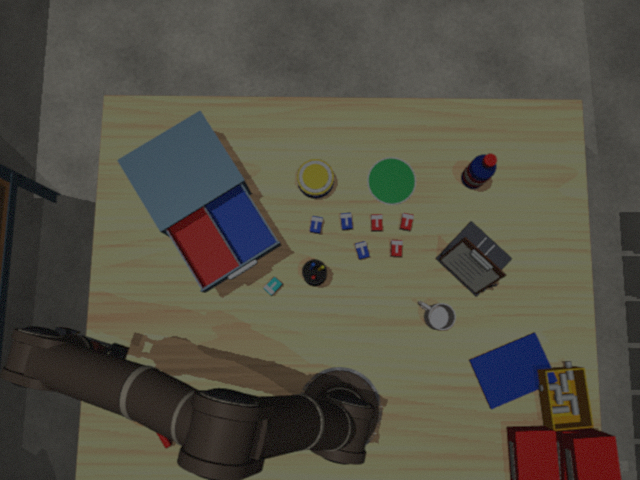

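View pics/side0.png

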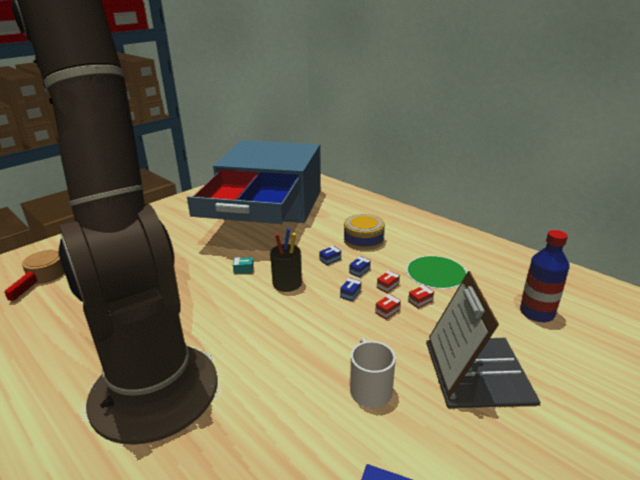

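The top view shows three blue cartons at (316,225), (346,221) and (362,250). The three red cartons are at (377,222), (407,221) and (397,248). The turquoise lookalike is at (273,286), the tin at (315,178), the disc at (391,181), the stand at (475,258) and the drawer at (220,245). Next I'll turn these into positions.

```bash
cat > h.py <<'E'
from plant import manip
import cv2,numpy as np
def frame(n):
    s=manip.read_state(); f=manip.grab_frame(n); T=f.get("cam_to_world")
    if T is None:
        W=np.eye(4); W[:3,:3]=s["orientation"]; W[:3,3]=s["position"]; T=W@f["mount"]
    return f["pixels"],f["intrinsics"],np.array(T)
def ray(px,K,T,z):
    px=np.atleast_2d(np.asarray(px,float)); d=np.c_[px,np.ones(len(px))]@np.linalg.inv(K).T@T[:3,:3].T
    return T[:3,3]+d*((z-T[2,3])/d[:,2])[:,None]
def proj(P,K,T):
    c=(np.atleast_2d(P)-T[:3,3])@T[:3,:3]; p=c@K.T; return p[:,:2]/p[:,2:]
def mask(im,col):
    h=cv2.cvtColor(im,cv2.COLOR_RGB2HSV); H,S,V=h[...,0].astype(int),h[...,1],h[...,2]
    ok={"red":(H<8)|(H>172),"blue":(H>105)&(H<132),"green":(H>50)&(H<80),"yellow":(H>18)&(H<32),"steel":(H>92)&(H<112)}[col]
    smin,smax,vmin={"red":(140,256,50),"blue":(140,256,40),"green":(130,256,40),"yellow":(165,256,60),"steel":(60,150,50)}[col]
    return (ok&(S>=smin)&(S<smax)&(V>vmin)).astype(np.uint8)*255
def blobs(m,amin=40):
    c,_=cv2.findContours(m,cv2.RETR_EXTERNAL,cv2.CHAIN_APPROX_NONE)
    return [x[:,0,:] for x in c if cv2.contourArea(x)>amin]
def down(yaw):  # tool y axis at angle yaw in world, z down
    y=np.array([np.cos(yaw),np.sin(yaw),0]); z=np.array([0,0,-1.]); return np.c_[np.cross(y,z),y,z]
E
python3 - <<'E'
from h import *
im,K,T=frame("top"); np.set_printoptions(precision=3,suppress=True)
for c,z in (("red",.02),("blue",.02),("green",0),("yellow",.055),("steel",.165)):
    for b in blobs(mask(im,c)):
        w=ray(b,K,T,z)[:,:2].astype(np.float32); r=cv2.minAreaRect(w*1000)
        print(c,b.mean(0).round(0),np.round(r[0],1),np.round(r[1],1),round(r[2],1))
for name,px,z in (("pot",(315,272),.05),("mug",(439,317),.085),("bottle",(470,182),0.02)):
    print(name,ray(px,K,T,z))
a=cv2.resize(im[90:300,90:300],(600,600),interpolation=cv2.INTER_CUBIC);b=cv2.resize(im[200:320,420:540],(600,600),interpolation=cv2.INTER_CUBIC)
cv2.imwrite("pics/drawer.png",a[:,:,::-1]);cv2.imwrite("pics/stand.png",b[:,:,::-1])
E
```

```text
red [596. 458.] [-116.2 -722.7] [118.1 120.6] 4.7
red [164. 440.] [-80.2 493.8] [48.3 17.4] 34.5
red [537. 455.] [-107.7 -556.7] [132.2 117.4] 1.2
red [396. 251.] [ 465.2 -167.1] [29.7 32.6] 89.5
red [377. 225.] [ 541.3 -109.6] [30.3 32.6] 0.6
red [406. 224.] [ 545.7 -197.7] [31.6 31.8] 76.3
red [203. 246.] [471.8 406.2] [208.6 118.2] 33.2
red [490. 160.] [ 747.  -454.3] [36.3 38.1] 45.3
blue [551. 378.] [ 103.7 -609.2] [26.1 18.7] 5.6
blue [511. 370.] [ 122.9 -498.4] [145.9 205.7] 22.8
blue [363. 252.] [458.8 -67.9] [29.6 28.2] 14.8
blue [315. 227.] [534.2  72.3] [27.5 31.4] 81.0
blue [346. 224.] [546.4 -20. ] [30.4 26.9] 0.6
blue [240. 223.] [542.5 298.9] [209.8 121.9] 33.4
blue [482. 168.] [ 720.6 -428.2] [66.2 61.2] 45.9
green [391. 181.] [ 683.6 -156.3] [135.1 134.2] 25.4
yellow [575. 416.] [  31.3 -640.3] [127.6 112.3] 6.3
yellow [572. 387.] [  81.5 -650.9] [22.2 38.2] 86.9
yellow [560. 383.] [  77.6 -635.8] [108.7 112.2] 5.6
yellow [315. 176.] [680.5  76.9] [67.1 68.2] 0.6
steel [256. 255.] [428.3 228.4] [  8.1 113.5] 32.7
steel [188. 173.] [638.3 429.7] [299.6 266.5] 33.1
pot [[0.396 0.072 0.05 ]]
mug [[ 0.27  -0.278  0.085]]
bottle [[ 0.676 -0.392  0.02 ]]
```

View pics/drawer.png

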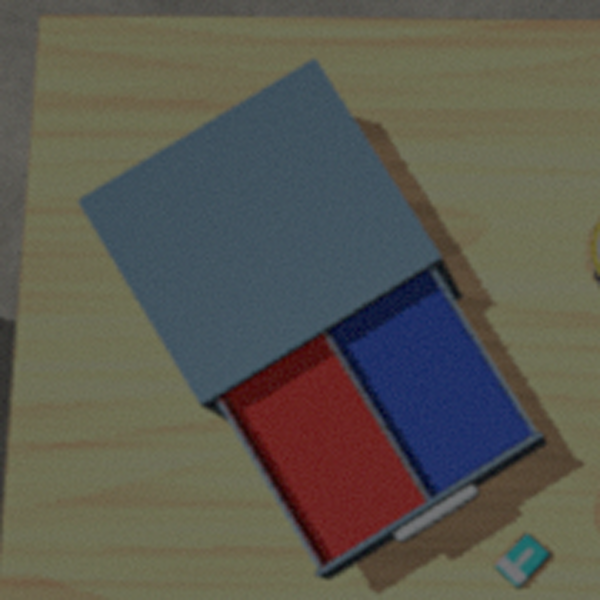

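View pics/stand.png

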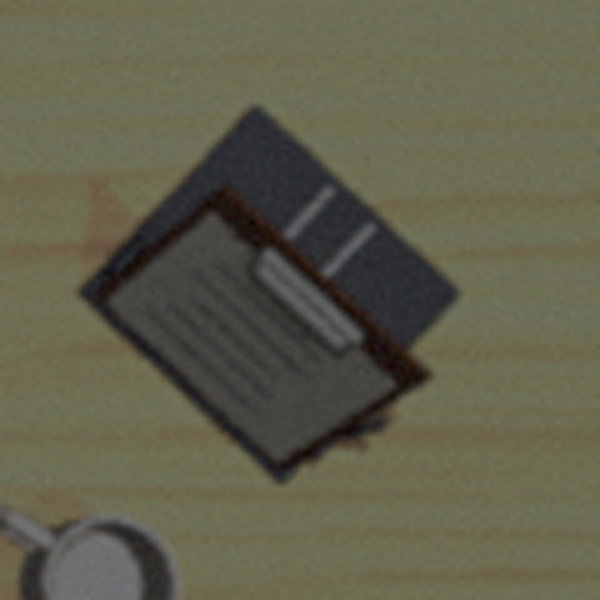

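The crops show the cabinet top corners, the bin rims and the aluminium pull at crop (395,537)–(477,490). They also show the stand's base corners at crop (80,290), (282,483), (255,105) and (460,293), with the clipboard up. Next I'll compute their poses and look closely at the carton field with the wrist camera.

```bash
python3 - <<'E'
from h import *
im,K,T=frame("top"); np.set_printoptions(precision=4,suppress=True)
D=lambda p,z:ray(np.array(p)/(600/210)+90-0.5,K,T,z)[:,:2]
S=lambda p,z:ray(np.array(p)/5+[420,200]-np.array([.5,.5]),K,T,z)[:,:2]
c=D([(205,405),(440,262),(317,60),(80,203)],.165); print("cab",c, [np.linalg.norm(c[i]-c[i-3]) for i in range(4)])
yaw=np.arctan2(*(c[1]-c[0])[::-1])+np.pi/2; print("yaw",np.degrees(yaw), np.degrees(np.arctan2(*(c[2]-c[1])[::-1])),np.degrees(np.arctan2(*(c[3]-c[0])[::-1])))
p=D([(395,537),(477,490)],.147); print("pull",p,p.mean(0),np.linalg.norm(p[1]-p[0]))
print("rim front",D([(322,567),(430,497),(537,437)],.146))
s=S([(80,290),(282,483),(460,293),(255,105)],.01); print("stand",s,[np.linalg.norm(s[i]-s[i-3]) for i in range(4)],np.degrees(np.arctan2(*((s[2]+s[3]-s[0]-s[1])[::-1]))))
g=blobs(mask(im,"green"))[0]; print("disc",ray(g,K,T,0).mean(0), cv2.minEnclosingCircle(ray(g,K,T,0)[:,:2].astype(np.float32)))
for P,yw in (((.50,-.04,.42),np.pi/2),):
    t=manip.read_state()["clock"]; manip.movep(P,down(yw)); print(manip.read_state()["clock"]-t)
im,K,T=frame("wrist"); cv2.imwrite("pics/w1.png",im[:,:,::-1]); print(manip.read_state()["joints"])
E
```

```text
cab [[0.491  0.4902]
 [0.6336 0.2704]
 [0.837  0.3985]
 [0.6889 0.623 ]] [np.float64(0.26200980955088826), np.float64(0.24032571505843445), np.float64(0.2689472849689065), np.float64(0.23829755395805682)]
yaw 32.9703627675405 32.19635139290121 33.856004644238034
pull [[0.3685 0.3072]
 [0.4145 0.2304]] [0.3915 0.2688] 0.0895495708683003
rim front [[0.3392 0.3758]
 [0.4073 0.2753]
 [0.4665 0.1742]]
stand [[ 0.4468 -0.2857]
 [ 0.3337 -0.4023]
 [ 0.4476 -0.5112]
 [ 0.5599 -0.3927]] [np.float64(0.16246793855784314), np.float64(0.15755428782228442), np.float64(0.16330073162542869), np.float64(0.1557588464270297)] -43.56310044782016
disc [ 0.6834 -0.1568  0.    ] ((0.6841456294059753, -0.15667235851287842), 0.0686003714799881)
2.6333
[-0.7727  0.0815  0.8343  1.6005 -0.0602  1.4869  1.6372]
```

View pics/w1.png

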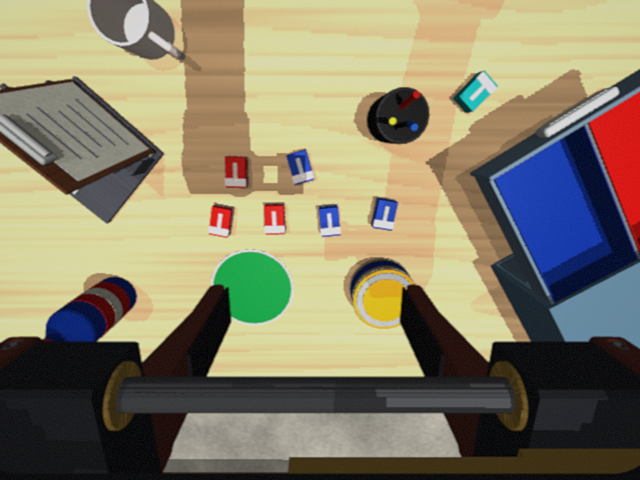

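The wrist view shows all six cartons. Red ones are at (236,172), (221,220) and (274,218), and blue ones at (300,167), (329,220) and (384,213). The turquoise one at (475,92), next to the pen pot, is the decoy. It isn't blue, so it's excluded. I'll start with one carton, taking a straight-down close look first.

```bash
cat > pick.py <<'E'
from h import *
BYAW=np.radians(32.9); U=np.array([np.cos(BYAW),np.sin(BYAW)])
FRONT={"red":np.array([.373,.3255]),"blue":np.array([.437,.2248])}
def look(col,xy,yaw=np.pi/2,z=.16,save=None):
    R=down(yaw); manip.movep([*(np.array(xy)-.081*R[:2,0]),z],R); manip.dwell(.15)
    im,K,T=frame("wrist"); 
    if save: cv2.imwrite(save,im[:,:,::-1])
    h=cv2.cvtColor(im,cv2.COLOR_RGB2HSV); m=mask(im,col)
    white=((h[...,1]<60)&(h[...,2]>90)).astype(np.uint8)*255
    near=cv2.dilate(m,np.ones((25,25)))
    full=cv2.morphologyEx(m|(white&near),cv2.MORPH_CLOSE,np.ones((5,5)))
    full=cv2.morphologyEx(full,cv2.MORPH_OPEN,np.ones((5,5)))
    out=[]
    for b in blobs(full,300):
        if not m[b[:,1].min():b[:,1].max(),b[:,0].min():b[:,0].max()].any(): continue
        c,(w,l),a=cv2.minAreaRect((ray(b,K,T,.028)[:,:2]*1000).astype(np.float32))
        if w>l: w,l,a=l,w,a+90
        a=np.radians(a+90); a=(a+np.pi/2)%np.pi-np.pi/2   # long-axis direction, in (-90,90]
        out.append((np.array(c)/1000,w,l,a))
    out=[o for o in out if 25<o[1]<42 and 38<o[2]<58]
    out.sort(key=lambda o:np.linalg.norm(o[0]-xy)); return out
def fetch(col,xy,slot,save=None):
    t0=manip.read_state()["clock"]
    manip.gripper_to(.06)
    o=look(col,xy,save=save)
    if not o or np.linalg.norm(o[0][0]-xy)>.05: print("not found",o); return False
    c,w,l,a=o[0]; print(col,c.round(4),round(w,1),round(l,1),round(np.degrees(a),1))
    R=down(a+np.pi/2)
    manip.movep([*c,.09],R); manip.move_l([*c,.005],vel=.12)
    manip.gripper_to(.02,force=25); manip.move_l([*c,.25],vel=.3)
    if manip.read_state()["gripper_width"]<.025: print("missed"); return False
    p=FRONT[col]+U*slot; Rb=down(BYAW+np.pi/2)
    manip.movep([*p,.25],Rb)
    if manip.read_state()["gripper_width"]<.025: print("lost"); return False
    g=manip.move_l([*p,.112],vel=.15,guard=10); s=manip.read_state()
    print("place z",s["position"].round(4),g,round(s["gripper_width"],4))
    if g and s["position"][2]>.125: print("hit wall?"); return False
    manip.gripper_to(.046); manip.move_l([*p,.25],vel=.3)
    print("took",manip.read_state()["clock"]-t0); return True
E
python3 - <<'E'
from pick import *
fetch("blue",np.array([.534,.0723]),.146,"pics/w2.png"); print(manip.read_state()["clock"])
im,K,T=frame("wrist"); cv2.imwrite("pics/w3.png",im[:,:,::-1])
cv2.imwrite("pics/w23.png",cv2.resize(np.vstack([cv2.imread("pics/w2.png"),im[:,:,::-1]]),(400,600)))
E
```

```text
blue [0.5408 0.0756] 33.9 48.2 -8.9
place z [0.5603 0.3041 0.113 ] False 0.0318
took 7.908399999999999
10.8417
```

View pics/w23.png

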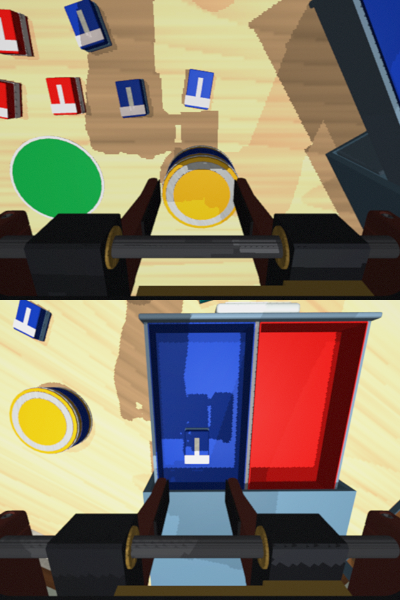

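The first blue carton lies square at the inner end of the blue bin, at (197,445) in the lower image. I'll carry on with the others.

```bash
python3 - <<'E'
from pick import *
jobs=[("blue",(.55,-.02),.09),("blue",(.463,-.068),.034),("red",(.547,-.11),.146),("red",(.55,-.198),.09),("red",(.47,-.167),.034)]
for c,p,s in jobs:
    if not fetch(c,np.array(p),s): break
print(manip.read_state()["clock"])
p=(FRONT["red"]+FRONT["blue"])/2+.09*U; R=down(BYAW+np.pi/2)
manip.movep([*(p-.081*R[:2,0]),.30],R)
im,K,T=frame("wrist"); cv2.imwrite("pics/w4.png",im[:,:,::-1])
im,K,T=frame("top"); cv2.imwrite("pics/top2.png",im[80:340,90:540,::-1])
E
```

```text
blue [ 0.552  -0.0149] 33.8 48.1 6.8
place z [0.5133 0.2737 0.1129] False 0.0317
took 8.083300000000001
blue [ 0.4653 -0.0619] 33.7 48.2 16.0
place z [0.4662 0.2433 0.1128] False 0.0318
took 8.158299999999997
red [ 0.549  -0.1048] 33.1 47.2 0.1
place z [0.4963 0.405  0.113 ] False 0.0319
took 9.0
red [ 0.5528 -0.1944] 33.5 47.4 -11.6
place z [0.4492 0.3746 0.1128] False 0.0318
took 9.966700000000003
red [ 0.4728 -0.164 ] 33.1 47.3 -0.4
place z [0.4022 0.3442 0.1127] False 0.0317
took 9.524999999999999
55.625
```

View pics/w4.png

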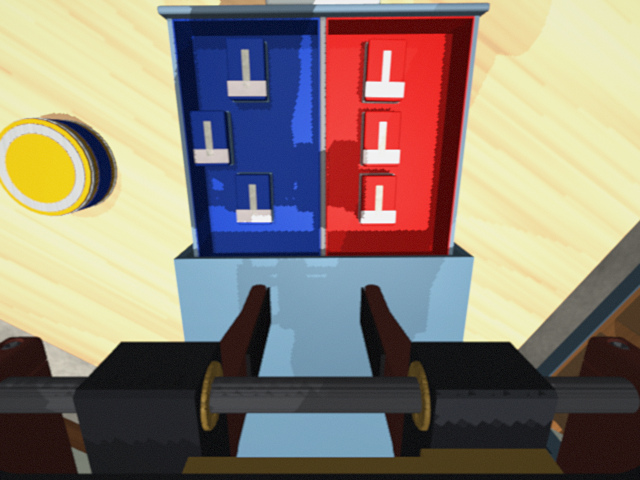

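All six cartons lie in one layer: blue at (247,70), (210,138) and (253,198), red at (384,70), (381,138) and (378,198). The middle blue one was nudged against the wall but is still flat. Next I'll shut the drawer.

```bash
python3 - <<'E'
from pick import *
R=down(BYAW+np.pi/2); pull=np.array([.3915,.2688]); a=pull-.06*U
manip.gripper_to(0.0)
manip.movep([*a,.25],R); manip.move_l([*a,.13],vel=.2)
g=manip.move_l([*(pull+.24*U),.13],vel=.06,guard=22); s=manip.read_state()
print(g,s["position"],(s["position"][:2]-pull)@U,s["wrist_force"].round(1))
manip.move_l([*(s["position"][:2]-.05*U),.13],vel=.15)
manip.move_l([*(s["position"][:2]-.05*U),.28],vel=.3)
manip.movep([*(s["position"][:2]-.04*U-.06*U),.32],R)
im,K,T=frame("wrist"); t,_,_=frame("top"); print(manip.read_state()["clock"])
cv2.imwrite("pics/c5.png",np.hstack([cv2.resize(im,(400,300)),cv2.resize(t[90:300,90:370],(400,300))])[:,:,::-1])
E
```

```text
True [0.54464004 0.36782525 0.12927995] 0.1823674029455367 [-0.4  0.4 -0.1]
64.0667
```

View pics/c5.png

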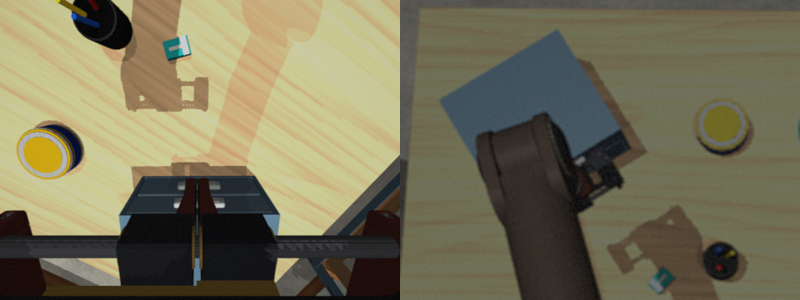

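The drawer looks about shut, with 192 mm of travel. I'll press again to confirm the end stop, then measure the tin and disc from above.

```bash
python3 - <<'E'
from pick import *
R=down(BYAW+np.pi/2); pull=np.array([.3915,.2688]); 
a=pull+.14*U
manip.movep([*a,.25],R); manip.move_l([*a,.13],vel=.2)
g=manip.move_l([*(pull+.20*U),.13],vel=.03,guard=30); s=manip.read_state()
print(g,(s["position"][:2]-pull)@U,s["wrist_force"].round(1))
manip.move_l([*(pull+.13*U),.13],vel=.15); manip.move_l([*(pull+.13*U),.28],vel=.3)
# look at tin/disc from above
R=down(np.pi/2); manip.movep([.70,-.03,.35],R); manip.dwell(.15)
im,K,T=frame("wrist"); cv2.imwrite("pics/w6.png",im[:,:,::-1])
for c,z in (("yellow",.055),("green",0)):
    b=max(blobs(mask(im,c),300),key=len); w=ray(b,K,T,z)[:,:2].astype(np.float32)
    print(c,b.mean(0),cv2.fitEllipse(w*1000),cv2.minEnclosingCircle(w))
t,K,T=frame("top")
for c,z in (("yellow",.055),("green",0)):
    for b in blobs(mask(t,c)): 
        w=ray(b,K,T,z)[:,:2].astype(np.float32); print(c,b.mean(0),cv2.minEnclosingCircle(w))
print(manip.read_state()["clock"])
E
```

```text
True 0.18227549167743123 [ 0.5 -0.1  0.4]
yellow [396.37021277 182.62978723] ((678.6161499023438, 79.33883666992188), (106.37303924560547, 106.78414154052734), 130.7272491455078) ((0.6787179112434387, 0.07906300574541092), 0.05447627231478691)
green [228.57142857 179.82783883] ((682.606689453125, -152.9959259033203), (137.92584228515625, 138.69403076171875), 94.33802795410156) ((0.6825709939002991, -0.15304628014564514), 0.07007844746112823)
yellow [568.28865979 398.86082474] ((0.050414323806762695, -0.6403944492340088), 0.09698204696178436)
green [391.09836066 180.41803279] ((0.6839425563812256, -0.1562320590019226), 0.06828509271144867)
69.6417
```

View pics/w6.png

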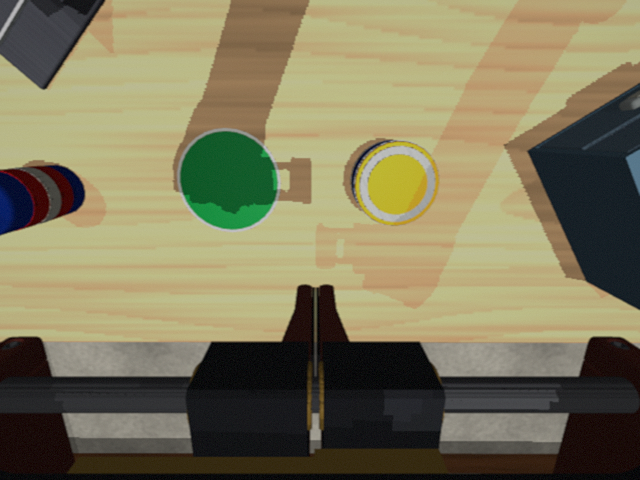

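The drawer stopped at the same place, so it's at its end stop and shut. The tin is at (396,183), which is (0.679, 0.079), and the disc is at (229,180), which is (0.683, −0.153). I'll push the tin with the open fingers as a two-point cradle.

```bash
python3 - <<'E'
from pick import *
tin=np.array([.6787,.079]); disc=np.array([.683,-.1535])
d=(disc-tin)/np.linalg.norm(disc-tin); yaw=np.arctan2(d[1],d[0])+np.pi/2; R=down(yaw)
manip.gripper_to(.088); a=tin-.09*d
manip.movep([*a,.22],R); print("hit",manip.move_l([*a,.014],vel=.15,guard=10))
g=manip.move_l([*(disc-.045*d),.014],vel=.05,guard=30); print(g,manip.read_state()["position"])
manip.dwell(.3)
e=disc-.10*d; manip.move_l([*e,.014],vel=.08); manip.move_l([*e,.22],vel=.3)
R=down(np.pi/2); manip.movep([.70,-.10,.35],R); manip.dwell(.15)
im,K,T=frame("wrist"); cv2.imwrite("pics/w7.png",im[:,:,::-1])
b=max(blobs(mask(im,"yellow"),300),key=len); print(cv2.minEnclosingCircle(ray(b,K,T,.055)[:,:2].astype(np.float32)))
b=max(blobs(mask(im,"green"),100),key=len); print("green",cv2.minEnclosingCircle(ray(b,K,T,0)[:,:2].astype(np.float32)))
print(manip.read_state()["clock"])
E
```

```text
hit False
False [ 0.68216696 -0.10844549  0.01398048]
((0.6843334436416626, -0.14975605905056), 0.054417893290519714)
green ((0.6825450658798218, -0.15268467366695404), 0.07004064321517944)
83.025
```

View pics/w7.png

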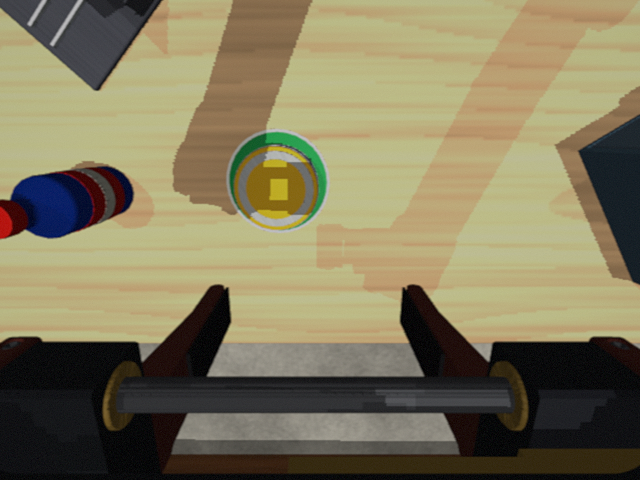

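The tin stands wholly on the disc, about 3.5 mm off centre. Last step is folding the clipboard, following its arc.

```bash
python3 - <<'E'
from pick import *
sy=np.radians(-43.5); s=np.array([np.cos(sy),np.sin(sy)]); H=np.array([.3975,-.351]); R=down(sy+np.pi/2)
P=lambda x,z:[*(H+x*s),z]
manip.gripper_to(0)
manip.movep(P(-.02,.30),R); print(manip.move_l(P(-.02,.128),vel=.2,guard=10))
for j in np.arange(0,.81,.1):
    ph=np.radians(70)-j
    g=manip.move_l(P(.113*np.cos(ph)-.010,.02+.113*np.sin(ph)),vel=.05,guard=20); f=manip.read_state()
    if g: print("guard",j,f["wrist_force"]); break
manip.move_l(P(.0,.16),vel=.2); manip.move_l(P(-.02,.30),vel=.3)
manip.movep(P(.05-.14,.38),R); manip.dwell(.3)
im,_,_=frame("side"); w,_,_=frame("wrist")
cv2.imwrite("pics/c8.png",np.hstack([cv2.resize(im,(400,300)),cv2.resize(w,(400,300))])[:,:,::-1]); print(manip.read_state()["clock"])
E
```

```text
False
93.4
```

View pics/c8.png

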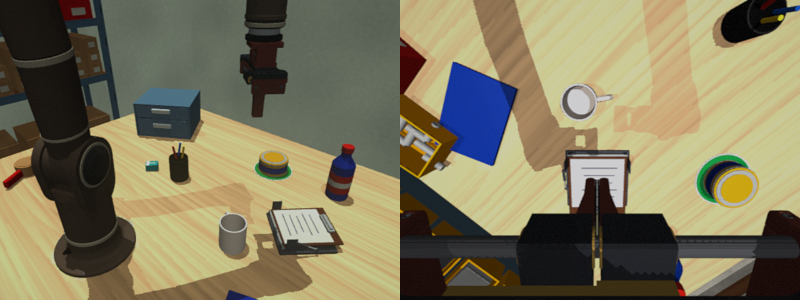

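The side view shows the clipboard flat at (305,225), the drawer shut at (168,112) and the tin on the disc at (273,165). The bystanders are where they started and the arm is clear.

```bash
python3 -c "
from plant import manip
print(manip.hand_in())"
```

```text
the job is handed in; nothing more can be done
None
```

I handed the job in at about 93 s: all six cartons are in their bins in one layer, the drawer is shut, the tin is on the disc (about 3.5 mm off centre) and the clipboard is folded flat; the judge returned no verdict.

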